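# Backdrop up, bearing ball held level for inspection

### The arm

A 6-joint arm with a two-finger parallel gripper is mounted at the origin on a cart in front of the work surface, level with it; the furniture and walls round the work are solid. World frame = base frame: x ahead of the robot, y to its left, z up, the work surface at z = 0. Lengths are in m, angles in rad, forces in N, time in s.
With the tool pointing down it reaches from about 0.35 to 0.775 m from the base axis. Payload 7.3 kg.
Tool frame: the origin (TCP) lies at the centre of the arm's flange, where the gripper is bolted on; the fingertips stand 178 mm ahead of it and the grasp point (between the pads) lies robot.pinch_z ahead of it (robot.pinch_z is the distance from the TCP to the grasp point, in m); x points along the fingers, z is the direction in which the jaws open and shut, and the axes are right-handed (so a half turn about x gives the same grasp; the last joint's range is limited). The gripper opens to 92 mm and grips with 3 to 60 N. Pads are 19 mm wide; open, the fingers measure 130 mm over their backs; the gripper's body (75 mm by 190 mm) begins 47 mm behind the grasp point.
Start: joints at [1.004, 0.342, 1.524, -0, 1.275, -0.146], TCP at [0.214, 0.479, 0.405] pointing down, gripper open.
Joint ranges: [-2.53, 2.53], [-0.77, 2.02], [0.04, 2.7], [-1, 4.14], [0.28, 2.66], [-3.11, 3.11]. Speed limits (rad/s): [2.57, 2.57, 3.14, 3.14, 3.14, 3.14].

### API

Orientations are given as [roll, pitch, yaw] about the fixed x, y, z axes, in that order (R = Rz(yaw) Ry(pitch) Rx(roll)).
In Python, from cell import robot gives the robot as it stands.
- The arm moves only by the shell command python3 -m jog 'ROWS' [FORCE]. ROWS is JSON, a list of rows, each an object of numbers: "fingers": the closure, from 0 (fully open) to 1 (shut); "x", "y", "z": the shift along the tool's x, y, z in cm; "spin": the turn about the tool's x in degrees. A call has 1 to 5 rows; each row is the pose to reach, as a shift and turn from the pose commanded when the call began, along the tool's axes at that moment; what a row does not reach only later rows make up. A row lasts 1/8 s, in which the tool goes at most 62.5 mm and 10.7 degrees, less where a joint would pass 70% of its speed; a pose out of reach is approached as far as the arm can. A call with a gripper value outside its range is refused whole. The fingers move at their own pace and stop on an object; FORCE is the grip in N (left out, the last holds). Time passes only in rows, so rows that repeat a pose let the fingers close. It gives the time, the measured TCP pose, the force and the opening at its end, in the units of the state.
- robot.observe(): the state, without advancing time (a new reading comes with each control period).
- robot.read_camera(name): name is "side" or "top"; returns a dict with "color" (480x640x3 uint8, red, green, blue), "mtx" (3x3 intrinsics, pixels), "view" (4x4, takes a point from world to camera coordinates). Camera axes: x right, y down, z forward; pixel columns grow to the right and rows downward; lengths in m; the calibration is good to about 2 mm. A picture is of the moment at which its call begins. There is no depth.
- robot.hand_in(): hands the job in, once; it reports no verdict.
Trained networks look in a picture, given as the dict that the camera call returned (one of the last four; its "shot" number tells which), for a name from the list of things; names that differ only in an ending like _2 or _b are one class to them, and where a whole thing is asked for, a point or a joint stands for the part that bears it (a point fixed in the world has none). Each returns a list of dicts, best first, with "conf" (0 to 1); they miss things now and then, are a little off and sometimes report something else, mostly with a low value. They report only what shows in the picture. A call takes as long as a camera call. They do not tell look-alikes from the thing itself.
- robot.look_for(target, picture): "xy" ([column, row] in pixels, amid what is visible of it).
The state is a dict: "time": time; "qpos": joint angles; "qvel": joint speeds; "joint_efforts": joint torques, N m; "tool_pos": TCP position; "tool_rot": TCP orientation; "contact_force": force on the tool from outside, world axes, zero at the start; "torque": the same for the moment, N m; "opening": finger opening in m.
Only numpy, scipy, OpenCV 4.12 (cv2) and the standard library are available. Lean on these libraries where they do the work, as an engineer would, in place of code of your own. Each camera call takes 0.05 s, during which the arm holds its last target. There are 200 camera calls.

### The job

Set up a look at the bearing ball: take the white panel out of its slotted block and lean it, standing on its short lower edge on the worktop, squarely against the middle of the front of the steel angle plate, leaning back by about 20 degrees as a backdrop, and let go of it. Then lift the tray with the loose ball by its upright grip, without letting the ball leave its pocket, and finish while holding the tray level and still in front of the middle of the leaning panel, its centre about 15 cm out from the front face of the angle plate and its underside about 8 cm above the worktop; the program ends with the tray still in the gripper. Leave the two rolls and the hexagon key where they lie.

Things in the scene. Friction and masses are not known exactly. Their poses are not given: they have to be found in the camera images.
- angle_plate: bright steel angle plate, fixed to the worktop, standing on it: an upright plate 110 wide (y), 10 thick, 65 high, with a foot and struts behind it (to 80 mm behind the front face). Origin: foot of the middle of its front face. x points backward from the front face into the plate, so the front looks along its -x, roughly to the robot; z up. Its upper front edge is 65 mm above the worktop.
- rack: grey plastic block, fixed, 70 (x) x 130 (y) x 30 high, with a slot 12 wide along its y through its middle, 24 deep (slot floor 6 mm above the worktop), open at both ends. Origin: centre of its underside.
- panel: loose white flat panel, 8 thick (x), 110 wide (y), 130 high (z), 140 g; stands upright in the rack's slot at the start with its top 136 mm above the worktop. Origin: centre of its lower edge face; z runs up the panel, x is normal to its broad faces. The two faces are alike.
- panel_top (a point): middle of the panel's upper edge face, 130 mm along the panel's z from its origin
- tray: loose aluminium tray, a plate 130 (x) x 60 (y) x 10 mm, about 250 g, with two round pockets 38 mm across and 3 mm deep, centred 40 mm to either side of the middle along x, and an upright grip in the middle: 32 long (x), 12 thick (y), its top 60 mm above the tray's underside. Origin: centre of the underside; z up. The ball lies in the pocket on the +x side; it would roll out if the tray were tipped beyond about 40 degrees or jerked.
- tray_grip (a point): point in the middle of the tray's grip, 48 mm above the tray's underside, 12 mm below the grip's top
- tray_pocket (a point): point above the middle of the pocket that holds the ball (tray x = +40 mm, 17 mm above the tray's underside): the ball's centre when it lies in the middle of the pocket
- ball_center (a point): centre of the loose steel ball, 20 mm in diameter, 33 g; it can roll up to about 12 mm from the middle of its pocket
- tape_roll: bystander: roll of tape lying flat, 92 across, 24 high; origin at the centre of its underside
- label_roll: bystander: white roll, 56 across, 30 high, standing on its end; origin at the centre of its underside
- hex_key: bystander: bent hexagon key lying flat, 36 x 94 x 8; origin at the centre of its underside
Mind the look-alikes: they are no part of the job. There is more than one size of the panel; the one meant has the size given above.

How it is judged:
By the outcome, as a careful person would: the job done as asked, in the order asked, and still so for the second after the job is handed in, while the arm keeps its last pose, push and grip.
It also fails if it takes over 64 s, if anything falls off the work surface, if the arm or the gripper's body presses on something with over 40 N, if the wrist force passes 120 N, or if a joint passes its speed limit or range.

## Working session

There is one attempt and no reset: what is moved stays moved. The work goes in short steps, Python scripts to look and compute and a shell command to move; the robot and the scene stay as the last step left them, time stands still between calls to the robot, and variables do not carry over. Pictures are saved under pics/ and viewed, on a budget of 10 in all, crops included, one or two more only if the job needs it, and the job is handed in when it is done.

```bash
mkdir -p pics; ls; python3 - <<'E'
from cell import robot
import cv2,json
s=robot.observe();print({k:s[k] for k in('time','tool_pos','tool_rot','opening')},robot.pinch_z)
for n in('side','top'):
    p=robot.read_camera(n);cv2.imwrite(f'pics/{n}0.png',p['color'][:,:,::-1])
    print(n,p['mtx'].tolist(),p['view'].round(4).tolist())
    for t in['angle_plate','rack','panel','panel_top','tray','tray_grip','tray_pocket','ball_center','tape_roll','label_roll','hex_key']:
        print(t,[(([round(v) for v in d['xy']]),round(d['conf'],2)) for d in robot.look_for(t,p)][:4])
E
```

```text
pics
{'time': 0.0, 'tool_pos': array([0.21435745, 0.47908231, 0.40405054]), 'tool_rot': array([ 3.00042187,  1.56925053, -2.13280719]), 'opening': 0.09169229435107011} 0.1592
side [[467.51937053278647, 0.0, 322.34276979409583], [0.0, 467.51937053278647, 239.55446408477488], [0.0, 0.0, 1.0]] [[0.966, -0.2578, -0.0216, -0.5107], [-0.1844, -0.6277, -0.7563, 0.201], [0.1813, 0.7345, -0.6539, 0.9547], [0.0, 0.0, 0.0, 1.0]]
angle_plate [([370, 262], 0.76)]
rack [([274, 228], 0.77), ([267, 283], 0.47)]
panel [([279, 207], 0.82), ([275, 176], 0.64)]
panel_top [([276, 201], 0.83), ([278, 174], 0.72)]
tray [([340, 399], 0.96)]
tray_grip [([338, 405], 0.65)]
tray_pocket [([338, 403], 0.87)]
ball_center [([360, 398], 0.66)]
tape_roll [([434, 354], 0.78), ([369, 264], 0.39)]
label_roll [([269, 280], 0.62)]
hex_key [([268, 324], 0.62), ([360, 399], 0.3)]
top [[563.7291388351272, 0.0, 326.2605014119897], [0.0, 563.7291388351272, 240.56872919953366], [0.0, 0.0, 1.0]] [[0.0176, -0.9998, 0.0062, 0.0108], [-0.9941, -0.0182, -0.1072, 0.5552], [0.1073, -0.0042, -0.9942, 1.3024], [0.0, 0.0, 0.0, 1.0]]
angle_plate [([323, 198], 0.93)]
rack [([243, 279], 0.62)]
panel [([173, 264], 0.98)]
panel_top [([235, 275], 0.85), ([169, 266], 0.78)]
tray [([452, 274], 0.6)]
tray_grip [([452, 276], 0.59)]
tray_pocket [([453, 274], 0.59)]
ball_center [([236, 277], 0.7), ([461, 263], 0.44)]
tape_roll [([458, 196], 0.86)]
label_roll [([317, 294], 0.66)]
hex_key [([380, 311], 0.64)]
```

View pics/side0.png

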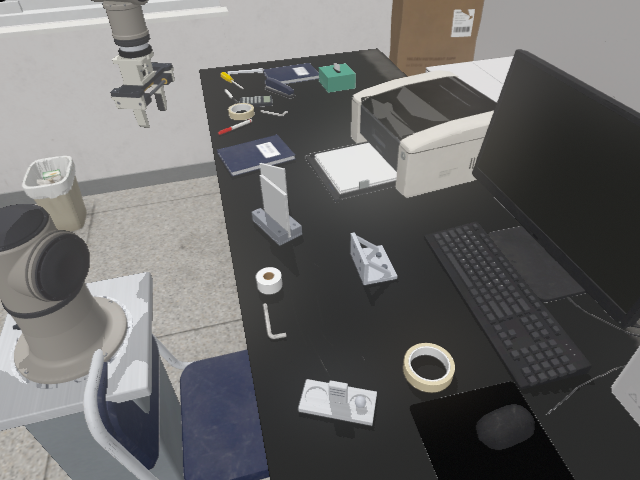

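View pics/top0.png

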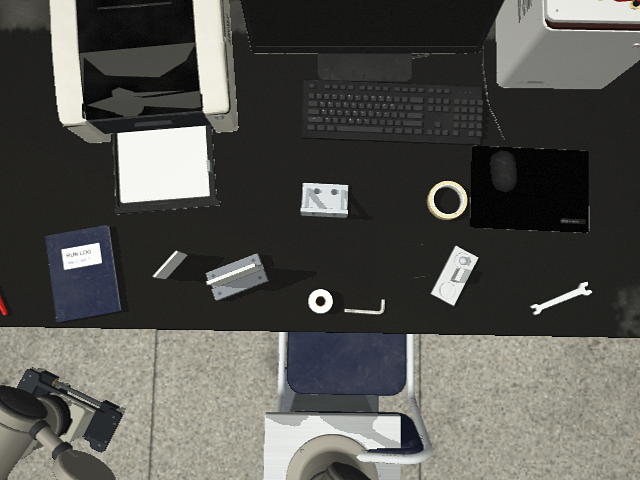

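The side picture shows the rack with the panel at (277,205), a second panel standing behind it at about (270,175), the plate at (370,262), the tray at (340,400) and its ball at (360,400). The top picture shows the rack at (238,277), the look-alike panel at (170,265), the plate at (325,200) and the tray at (455,275).

```bash
python3 - <<'E'
import cv2,numpy as np
t=cv2.imread('pics/top0.png');s=cv2.imread('pics/side0.png')
def c(im,x,y,w,h):return cv2.resize(im[y:y+h,x:x+w],(400,300),interpolation=cv2.INTER_CUBIC)
cv2.imwrite('pics/c.png',np.vstack([np.hstack([c(t,200,245,80,60),c(t,415,240,80,60)]),np.hstack([c(t,285,170,80,60),c(s,230,160,120,90)])]))
E
```

```text
(no output)
```

View pics/c.png

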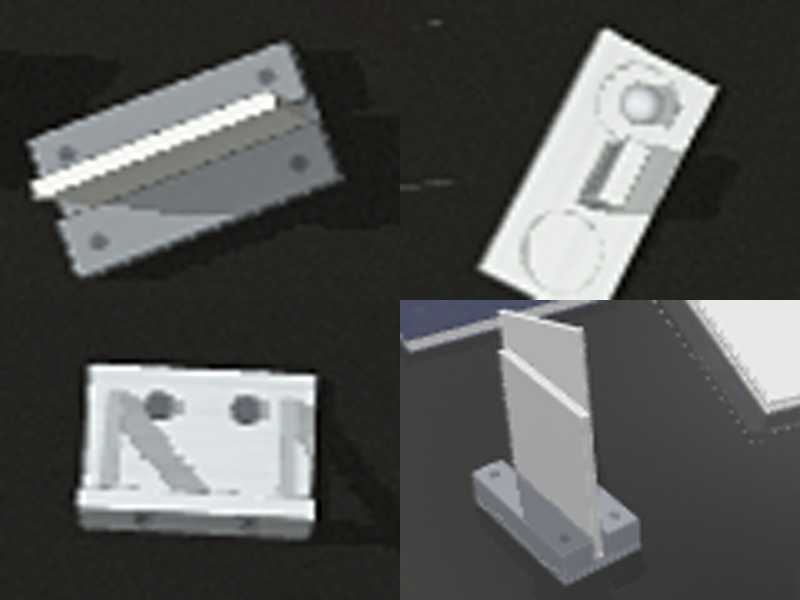

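```bash
cat > h.py <<'E'
import numpy as np
def ray(p,uv,z):
    """world point at height z seen at pixel uv"""
    V=np.asarray(p['view']);R=V[:3,:3];c=-R.T@V[:3,3]
    d=R.T@np.linalg.inv(p['mtx'])@[uv[0],uv[1],1]
    return c+d*(z-c[2])/d[2]
def proj(p,X):
    V=np.asarray(p['view']);q=p['mtx']@(V[:3,:3]@X+V[:3,3]);return q[:2]/q[2]
E
python3 - <<'E'
from cell import robot
from h import *
p=robot.read_camera('top');s=robot.read_camera('side')
def C(x,y,ox,oy):return((x+.5)/5-.5+ox,(y+.5)/5-.5+oy)
def show(n,pts,o,z):
    P=np.array([ray(p,C(*q,*o),z) for q in pts]);print(n,P[:,:2].round(4).tolist(),'mean',P.mean(0)[:2].round(4),[ (round(float(np.hypot(*(b-a)[:2])),4),round(float(np.degrees(np.arctan2(*(b-a)[1::-1]))),1)) for a,b in zip(P,P[1:])])
    return P
show('rack',[(28,143),(288,42),(343,180),(80,277)],(200,245),.03)
P=show('panel',[(38,188),(274,100)],(200,245),.136)
o=(415,240)
show('tray',[(80,268),(203,28),(318,90)],o,.01)
show('griptop',[(228,173)],o,.06)
show('ball',[(242,103)],o,.017)
show('pockets',[(165,250),(238,100)],o,.01)
show('plate',[(80,190),(315,200)],(285,170),.065)
show('platefoot',[(80,222),(312,237)],(285,170),0)
for q in P: print(proj(s,q))
print([ -np.asarray(c['view'])[:3,:3].T@np.asarray(c['view'])[:3,3] for c in(p,s)])
E
```

```text
rack [[0.4728, 0.3032], [0.5225, 0.1829], [0.4581, 0.1551], [0.4108, 0.2765]] mean [0.466  0.2294] [(0.1302, -67.6), (0.0701, -156.7), (0.1303, 111.3)]
panel [[0.4486, 0.276], [0.4884, 0.1756]] mean [0.4685 0.2258] [(0.108, -68.4)]
tray [[0.4358, -0.2296], [0.5516, -0.2889], [0.5227, -0.3439]] mean [ 0.5034 -0.2875] [(0.1301, -27.1), (0.0621, -117.7)]
griptop [[0.4796, -0.2882]] mean [ 0.4796 -0.2882] []
ball [[0.5153, -0.3056]] mean [ 0.5153 -0.3056] []
pockets [[0.4451, -0.2701], [0.5172, -0.3055]] mean [ 0.4812 -0.2878] [(0.0804, -26.1)]
plate [[0.6268, 0.0816], [0.6242, -0.0272]] mean [0.6255 0.0272] [(0.1089, -91.4)]
platefoot [[0.6219, 0.084], [0.6166, -0.0287]] mean [0.6193 0.0277] [(0.1129, -92.7)]
[260.78525403 175.35561441]
[284.74845375 195.43994951]
[array([0.41206533, 0.02638654, 1.35432231]), array([ 0.35725514, -0.7067529 ,  0.76519524])]
```

```bash
cat >> h.py <<'E'
from scipy.spatial.transform import Rotation as Ro
def go(robot,pt,jaw):
    """tool shift (cm) and spin (deg) to bring pinch point to pt, jaw axis to world angle jaw (mod 180)"""
    s=robot.observe();R=Ro.from_euler('xyz',s['tool_rot']).as_matrix()
    pin=s['tool_pos']+R[:,0]*robot.pinch_z
    d=R.T@(np.array(pt)-pin)*100
    a=np.degrees(np.arctan2(R[1,2],R[0,2]));w=(jaw-a+90)%180-90
    print('t',round(s['time'],2),'pinch',pin.round(4),'jaw',a.round(1),'tip',R[:,0].round(3),'shift cm',d.round(2),'spin',round(-w,1),'q6',round(s['qpos'][5],2),'F',s['contact_force'].round(1),'open',round(s['opening'],4))
E
python3 - <<'E'
from cell import robot
from h import *
go(robot,[.4675,.227,.20],21.7)
p=robot.read_camera('top');s=robot.read_camera('side')
import cv2
P=lambda c:c['mtx']@np.asarray(c['view'])[:3]
X=cv2.triangulatePoints(P(p),P(s),np.array([[156,278.],[183,251]]).T,np.array([[260,163.6],[285,168.4]]).T);print((X[:3]/X[3]).T.round(3))
E
```

```text
t 1.3 pinch [0.2144 0.4792 0.2456] jaw 65.9 tip [ 0.  0. -1.] shift cm [  4.56 -33.4  -12.69] spin 44.2 q6 -0.15 F [ 0.3 -0.6 -0.3] open 0.0917
[[0.459 0.399 0.095]
 [0.519 0.339 0.105]]
```

```bash
python3 -m jog '[{"x":4,"y":-33.4,"z":-12.7,"spin":44.2,"fingers":0.4},{"x":4,"y":-33.4,"z":-12.7,"spin":44.2,"fingers":0.4},{"x":4,"y":-33.4,"z":-12.7,"spin":44.2,"fingers":0.4},{"x":4,"y":-33.4,"z":-12.7,"spin":44.2,"fingers":0.4},{"x":4,"y":-33.4,"z":-12.7,"spin":44.2,"fingers":0.4}]' 20
python3 - <<'E'
from cell import robot
from h import *
go(robot,[.4675,.227,.20],21.7)
E
```

```text
time: 2.02
tool_pos: [0.4355, 0.2583, 0.37]
tool_rot: [0.253, 1.57, 0.629]
contact_force: [0.5, 1.5, -0.5]
opening: 0.0554
t 2.02 pinch [0.4356 0.2584 0.2108] jaw 21.5 tip [ 0.001  0.001 -1.   ] shift cm [ 1.08 -4.09  1.81] spin -0.2 q6 0.01 F [ 0.5  1.5 -0.5] open 0.0554
```

```bash
python3 -m jog '[{"x":1,"y":-4.1,"z":1.8},{"x":1,"y":-4.1,"z":1.8},{"x":1,"y":-4.1,"z":1.8},{"x":1,"y":-4.1,"z":1.8}]'
python3 - <<'E'
from cell import robot
from h import *
import cv2
go(robot,[.4675,.227,.121],21.7)
c=lambda im,x,y,w,h:cv2.resize(im[y:y+h,x:x+w],(400,300),interpolation=cv2.INTER_CUBIC)
a=robot.read_camera('side')['color'][:,:,::-1];b=robot.read_camera('top')['color'][:,:,::-1]
cv2.imwrite('pics/d.png',np.hstack([c(a,210,110,160,120),c(b,180,220,120,90)]))
E
```

```text
t 2.02 pinch [0.4356 0.2584 0.2108] jaw 21.5 tip [ 0.001  0.001 -1.   ] shift cm [ 8.98 -4.09  1.8 ] spin -0.2 q6 0.01 F [ 0.5  1.5 -0.5] open 0.0554$[0]: bad value
```

View pics/d.png

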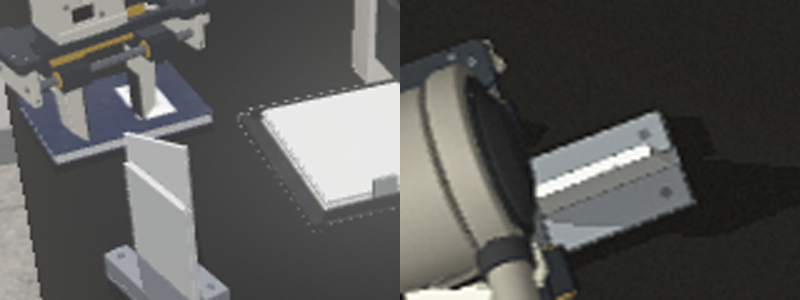

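The picture shows the gripper short of the rack, because the jog was refused: it probably needs every key in each row. The panel in the rack is untouched.

```bash
python3 -m jog '[{"x":1,"y":-4.1,"z":1.8,"spin":0,"fingers":0.4},{"x":1,"y":-4.1,"z":1.8,"spin":0,"fingers":0.4},{"x":1,"y":-4.1,"z":1.8,"spin":0,"fingers":0.4},{"x":1,"y":-4.1,"z":1.8,"spin":0,"fingers":0.4}]' 20
python3 - <<'E'
from cell import robot
from h import *
go(robot,[.4675,.227,.121],21.7)
E
```

```text
time: 2.62
tool_pos: [0.4654, 0.2294, 0.3603]
tool_rot: [0.764, 1.57, 1.145]
contact_force: [-0.7, 0.1, -0.7]
opening: 0.0553
t 2.62 pinch [0.4655 0.2295 0.2011] jaw 21.8 tip [ 0.  0. -1.] shift cm [ 8.01 -0.31  0.09] spin 0.1 q6 -0.07 F [-0.7  0.1 -0.7] open 0.0553
```

```bash
python3 -m jog '[{"x":3,"y":-0.3,"z":0.1,"fingers":0.4},{"x":6,"y":-0.3,"z":0.1,"fingers":0.4},{"x":8,"y":-0.3,"z":0.1,"fingers":0.4},{"x":8,"y":-0.3,"z":0.1,"fingers":0.4},{"x":8,"y":-0.3,"z":0.1,"fingers":0.9}]' 20
python3 -m jog '[{"x":0,"fingers":0.95},{"x":0,"fingers":0.95},{"x":0,"fingers":0.95},{"x":0,"fingers":0.95}]' 20
python3 - <<'E'
from cell import robot
from h import *
go(robot,[.4675,.227,.121],21.7)
E
```

```text
t 2.62 pinch [0.4655 0.2295 0.2011] jaw 21.8 tip [ 0.  0. -1.] shift cm [ 8.01 -0.31  0.09] spin 0.1 q6 -0.07 F [-0.7  0.1 -0.7] open 0.0553$[0]: bad value
$[0]: bad value
```

```bash
python3 -m jog '[{"x":3,"y":-0.3,"z":0.1,"spin":0,"fingers":0.4},{"x":6,"y":-0.3,"z":0.1,"spin":0,"fingers":0.4},{"x":8,"y":-0.3,"z":0.1,"spin":0,"fingers":0.4},{"x":8,"y":-0.3,"z":0.1,"spin":0,"fingers":0.4},{"x":8,"y":-0.3,"z":0.1,"spin":0,"fingers":0.9}]' 20
python3 -m jog '[{"x":0,"y":0,"z":0,"spin":0,"fingers":1},{"x":0,"y":0,"z":0,"spin":0,"fingers":1},{"x":0,"y":0,"z":0,"spin":0,"fingers":1},{"x":0,"y":0,"z":0,"spin":0,"fingers":1}]' 20
python3 - <<'E'
from cell import robot
from h import *
go(robot,[.4675,.227,.121],21.7)
E
```

```text
time: 3.25
tool_pos: [0.4683, 0.2266, 0.281]
tool_rot: [-0.002, 1.569, 0.377]
contact_force: [-0.1, 0.5, -0.4]
opening: 0.0489
time: 3.75
tool_pos: [0.4683, 0.226, 0.2801]
tool_rot: [0.156, 1.57, 0.535]
contact_force: [-0.6, 0.3, -0.3]
opening: 0.0097
t 3.75 pinch [0.4683 0.226  0.1209] jaw 21.7 tip [ 0.  0. -1.] shift cm [-0.01  0.12 -0.04] spin -0.0 q6 -0.08 F [-0.6  0.3 -0.3] open 0.0097
```

```bash
python3 -m jog '[{"x":0,"y":0,"z":0,"spin":0,"fingers":1},{"x":-1.5,"y":0,"z":0,"spin":0,"fingers":1},{"x":-3,"y":0,"z":0,"spin":0,"fingers":1},{"x":-4.5,"y":0,"z":0,"spin":0,"fingers":1},{"x":-6,"y":0,"z":0,"spin":0,"fingers":1}]' 20
python3 - <<'E'
from cell import robot
from h import *
go(robot,[.568,.0277,.181],-1.5)
E
```

```text
time: 4.38
tool_pos: [0.4681, 0.226, 0.3413]
tool_rot: [0.05, 1.57, 0.429]
contact_force: [0.7, 0.1, -2.4]
opening: 0.0082
t 4.38 pinch [0.4681 0.226  0.1821] jaw 21.7 tip [ 0.  0. -1.] shift cm [  0.11 -22.12   1.95] spin 23.2 q6 -0.08 F [ 0.7  0.1 -2.4] open 0.0082
```

```bash
python3 -m jog '[{"x":0.1,"y":-5,"z":0.4,"spin":5,"fingers":1},{"x":0.1,"y":-10,"z":0.8,"spin":10,"fingers":1},{"x":0.1,"y":-15,"z":1.2,"spin":16,"fingers":1},{"x":0.1,"y":-19.5,"z":1.7,"spin":20,"fingers":1},{"x":0.1,"y":-22.1,"z":2,"spin":23.2,"fingers":1}]' 20
python3 -m jog '[{"x":2,"y":0,"z":0,"spin":0,"fingers":1},{"x":4,"y":0,"z":0,"spin":0,"fingers":1},{"x":5,"y":0,"z":0,"spin":0,"fingers":1},{"x":5,"y":0,"z":0,"spin":0,"fingers":1}]' 20
python3 - <<'E'
from cell import robot
from h import *
import cv2
go(robot,[.598,.0277,.115],-1.5)
c=lambda im,x,y,w,h:cv2.resize(im[y:y+h,x:x+w],(400,300),interpolation=cv2.INTER_CUBIC)
a=robot.read_camera('side')['color'][:,:,::-1];b=robot.read_camera('top')['color'][:,:,::-1]
cv2.imwrite('pics/e.png',np.hstack([c(a,280,170,160,120),c(b,265,160,120,90)]))
E
```

```text
time: 5.0
tool_pos: [0.5692, 0.0259, 0.3396]
tool_rot: [-0.403, 1.57, -0.433]
contact_force: [0.7, -0.3, -1.1]
opening: 0.0077
time: 5.5
tool_pos: [0.5684, 0.0282, 0.2888]
tool_rot: [2.986, 1.57, 2.96]
contact_force: [0.7, -0.1, -2.0]
opening: 0.0075
t 5.5 pinch [0.5682 0.0282 0.1296] jaw -1.5 tip [-0.001  0.    -1.   ] shift cm [1.46 0.03 2.98] spin -0.0 q6 -0.06 F [ 0.7 -0.1 -2. ] open 0.0075
```

View pics/e.png

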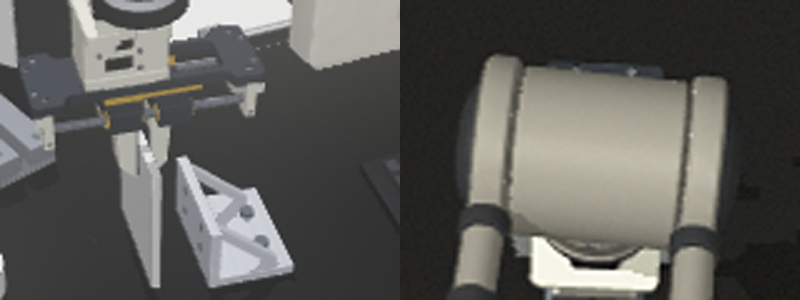

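The side picture shows the panel held upright in front of the plate (crop 140,210), parallel to it; the arm hides the top view. Next I'll touch the plate lightly to locate its face.

```bash
python3 -m jog '[{"x":0,"y":0,"z":1.5,"spin":0,"fingers":1},{"x":0,"y":0,"z":3,"spin":0,"fingers":1},{"x":0,"y":0,"z":4,"spin":0,"fingers":1},{"x":0,"y":0,"z":4.3,"spin":0,"fingers":1},{"x":0,"y":0,"z":4.3,"spin":0,"fingers":1}]' 20
for i in 1 2 3 4 5 6; do python3 -m jog '[{"x":0,"y":0,"z":0.1,"spin":0,"fingers":1},{"x":0,"y":0,"z":0.2,"spin":0,"fingers":1}]' 20 | grep -E 'pos|force'; done
```

```text
time: 6.22
tool_pos: [0.6114, 0.027, 0.289]
tool_rot: [2.661, 1.571, 2.635]
contact_force: [0.7, -0.5, -2.5]
opening: 0.0079
tool_pos: [0.6133, 0.0269, 0.2891]
contact_force: [-0.2, 0.0, -1.0]
tool_pos: [0.6148, 0.0269, 0.2888]
contact_force: [-6.7, -0.1, 3.3]
tool_pos: [0.616, 0.0269, 0.2886]
contact_force: [-9.9, 0.1, 5.9]
tool_pos: [0.6177, 0.0269, 0.2887]
contact_force: [-11.1, -0.9, 6.8]
tool_pos: [0.6196, 0.0268, 0.2887]
contact_force: [-12.2, -0.3, 7.2]
tool_pos: [0.6216, 0.0268, 0.2887]
contact_force: [-11.6, 0.4, 7.8]
```

```bash
python3 -m jog '[{"x":0,"y":0,"z":-1,"spin":0,"fingers":1},{"x":0,"y":0,"z":-2,"spin":0,"fingers":1},{"x":0,"y":0,"z":-2.5,"spin":0,"fingers":1},{"x":0,"y":0,"z":-2.5,"spin":0,"fingers":1}]' 20
python3 - <<'E'
from cell import robot
from h import *
import cv2
go(robot,[.591,.0277,.115],-1.5)
a=robot.read_camera('side');
cv2.imwrite('pics/f.png',cv2.resize(a['color'][200:300,300:420,::-1],(720,600),interpolation=cv2.INTER_CUBIC))
E
```

```text
time: 8.22
tool_pos: [0.5985, 0.0273, 0.2892]
tool_rot: [0.032, 1.57, 0.005]
contact_force: [0.2, -0.2, -0.7]
opening: 0.0078
t 8.22 pinch [0.5986 0.0273 0.13  ] jaw -1.5 tip [ 0.001  0.    -1.   ] shift cm [ 1.5   0.02 -0.76] spin -0.0 q6 -0.06 F [ 0.2 -0.2 -0.7] open 0.0078
```

View pics/f.png

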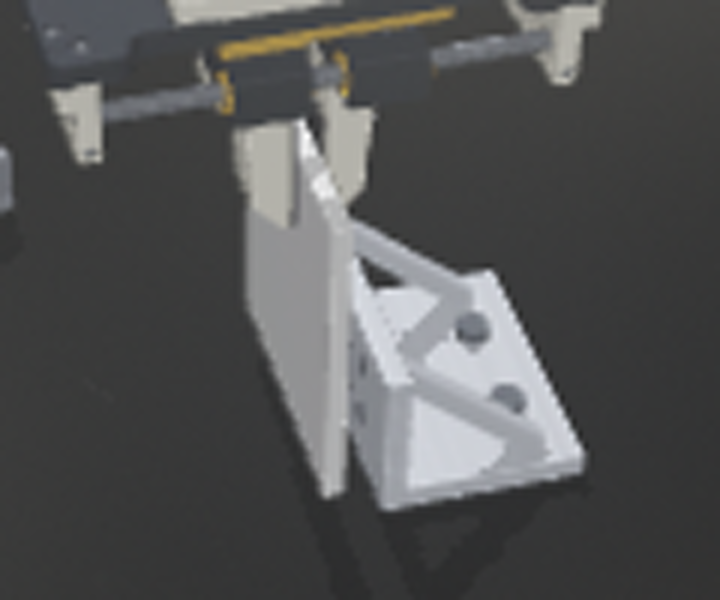

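```bash
cat >> h.py <<'E'
def rayY(p,uv,y):
    V=np.asarray(p['view']);R=V[:3,:3];c=-R.T@V[:3,3]
    d=R.T@np.linalg.inv(p['mtx'])@[uv[0],uv[1],1]
    return c+d*(y-c[1])/d[1]
E
python3 - <<'E'
from cell import robot
from h import *
a=robot.read_camera('side')
for n,x,y in[('pt front',331,222),('pt rear',350,222),('pb front',323,496),('pb rear',346,490),('plate top front',386,392),('plate bottom front',384,509)]:
    print(n,rayY(a,((x+.5)/6-.5+300,(y+.5)/6-.5+200),-.0275).round(4))
E
```

```text
pt front [ 0.5924 -0.0275  0.152 ]
pt rear [ 0.5991 -0.0275  0.1504]
pb front [ 0.5926 -0.0275  0.0197]
pb rear [ 0.6014 -0.0275  0.0204]
plate top front [ 0.6151 -0.0275  0.0666]
plate bottom front [ 0.6167 -0.0275  0.0059]
```

```bash
python3 -m jog '[{"x":0.5,"y":0,"z":-0.8,"spin":0,"fingers":1},{"x":1,"y":0,"z":-0.8,"spin":0,"fingers":1},{"x":1,"y":0,"z":-0.8,"spin":0,"fingers":1}]' 20
for i in 1 2 3 4 5 6; do python3 -m jog '[{"x":0.1,"y":0,"z":0,"spin":0,"fingers":1},{"x":0.1,"y":0,"z":0,"spin":0,"fingers":1}]' 20 | grep -E 'pos|force'; done
```

```text
time: 8.7
tool_pos: [0.5903, 0.0275, 0.2783]
tool_rot: [3.008, 1.57, 2.981]
contact_force: [-0.1, 0.2, -1.0]
opening: 0.008
tool_pos: [0.5906, 0.0275, 0.278]
contact_force: [0.0, -0.4, -1.6]
tool_pos: [0.5905, 0.0275, 0.2769]
contact_force: [0.5, -0.3, -0.8]
tool_pos: [0.5905, 0.0275, 0.2759]
contact_force: [-0.7, -0.1, -1.0]
tool_pos: [0.5905, 0.0275, 0.2748]
contact_force: [-0.3, 0.2, -2.1]
tool_pos: [0.5906, 0.0275, 0.2742]
contact_force: [0.5, 0.1, 0.7]
tool_pos: [0.5906, 0.0275, 0.2742]
contact_force: [-2.3, -1.2, 8.1]
```

```bash
python3 -m jog '[{"x":-0.1,"y":0,"z":0,"spin":0,"fingers":0.8},{"x":-0.1,"y":0,"z":0,"spin":0,"fingers":0.8},{"x":-0.1,"y":0,"z":0,"spin":0,"fingers":0.8},{"x":-0.6,"y":0,"z":0,"spin":0,"fingers":0.8},{"x":-1.1,"y":0,"z":0,"spin":0,"fingers":0.8}]' 10
for i in 1 2 3 4; do python3 -m jog '[{"x":0,"y":0,"z":0.2,"spin":0,"fingers":0.8},{"x":0,"y":0,"z":0.4,"spin":0,"fingers":0.8},{"x":0,"y":0,"z":0.6,"spin":0,"fingers":0.8},{"x":0,"y":0,"z":0.8,"spin":0,"fingers":0.8}]' 10 | grep -E 'pos|force|open'; done
python3 - <<'E'
from cell import robot
from h import *
import cv2
go(robot,[.629,.0277,.125],-1.5)
a=robot.read_camera('side');
cv2.imwrite('pics/g.png',cv2.resize(a['color'][200:300,300:420,::-1],(720,600),interpolation=cv2.INTER_CUBIC))
E
```

```text
time: 10.82
tool_pos: [0.5905, 0.0275, 0.2843]
tool_rot: [0.657, 1.571, 0.631]
contact_force: [0.1, 0.2, 0.4]
opening: 0.0186
tool_pos: [0.5986, 0.0273, 0.2838]
contact_force: [-0.8, 0.7, -1.1]
opening: 0.0182
tool_pos: [0.6066, 0.027, 0.284]
contact_force: [1.1, -0.0, -0.4]
opening: 0.0187
tool_pos: [0.6146, 0.0269, 0.2839]
contact_force: [-0.5, 0.1, 0.1]
opening: 0.0179
tool_pos: [0.6226, 0.0266, 0.284]
contact_force: [0.6, -0.0, 0.4]
opening: 0.0182
t 12.82 pinch [0.6226 0.0267 0.1248] jaw -1.5 tip [ 0.  0. -1.] shift cm [-0.02  0.12  0.63] spin -0.0 q6 -0.05 F [ 0.6 -0.   0.4] open 0.0182
```

View pics/g.png

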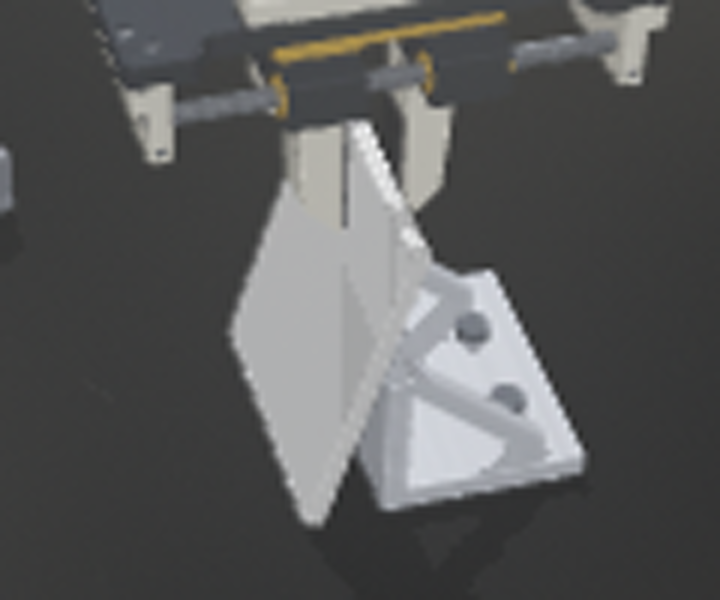

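The picture shows the panel leaning back, its foot at crop (315,520), apparently already at the plate's edge, inside the open fingers. I'll clear the rear finger, open and lift off.

```bash
python3 -m jog '[{"x":0,"y":0,"z":0.2,"spin":0,"fingers":0.75},{"x":0,"y":0,"z":0.4,"spin":0,"fingers":0.7},{"x":0,"y":0,"z":0.6,"spin":0,"fingers":0.6},{"x":0,"y":0,"z":0.6,"spin":0,"fingers":0.4},{"x":0,"y":0,"z":0.6,"spin":0,"fingers":0.3}]' 10
python3 -m jog '[{"x":0,"y":0,"z":0,"spin":0,"fingers":0.3},{"x":-3,"y":0,"z":0,"spin":0,"fingers":0.3},{"x":-6,"y":0,"z":0,"spin":0,"fingers":0.3},{"x":-6,"y":0,"z":0,"spin":0,"fingers":0.3}]' 10
python3 - <<'E'
from cell import robot
from h import *
import cv2
go(robot,[.48,-.288,.16],63)
a=robot.read_camera('side');
cv2.imwrite('pics/h.png',cv2.resize(a['color'][200:300,300:420,::-1],(720,600),interpolation=cv2.INTER_CUBIC))
E
```

```text
time: 13.5
tool_pos: [0.6284, 0.0265, 0.2839]
tool_rot: [2.616, 1.571, 2.59]
contact_force: [0.4, 0.0, 0.2]
opening: 0.0525
time: 14.0
tool_pos: [0.6289, 0.0265, 0.3466]
tool_rot: [-0.035, 1.565, -0.061]
contact_force: [0.4, 0.1, -0.3]
opening: 0.0638
t 14.0 pinch [0.6298 0.0264 0.1874] jaw -1.5 tip [ 0.005 -0.    -1.   ] shift cm [  2.67 -31.83 -14.16] spin -64.5 q6 -0.05 F [ 0.4  0.1 -0.3] open 0.0638
```

View pics/h.png

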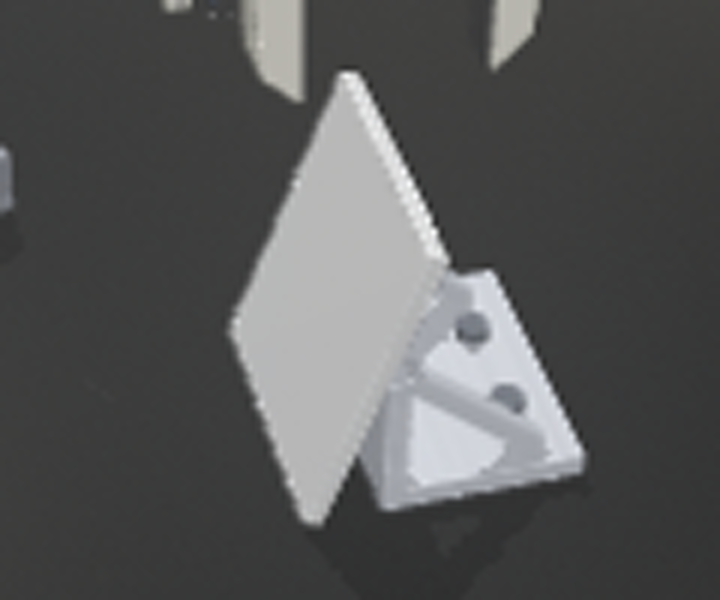

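```bash
python3 - <<'E'
from cell import robot
from h import *
a=robot.read_camera('side')
q=[rayY(a,((x+.5)/6-.5+300,(y+.5)/6-.5+200),-.0275) for x,y in[(303,519),(433,263),(325,522),(449,263)]]
print(np.round(q,4)); 
for i in(0,2): d=q[i+1]-q[i];print(np.degrees(np.arctan2(d[0],d[2])),np.linalg.norm(d))
E
```

```text
[[ 0.5851 -0.0275  0.0097]
 [ 0.63   -0.0275  0.1243]
 [ 0.5937 -0.0275  0.0056]
 [ 0.6359 -0.0275  0.1229]]
21.3884343657667 0.12306428716712749
19.791515229728574 0.12461149205879364
```

Near-edge measurement: lean about 20.5°. Now the tray.

```bash
python3 -m jog '[{"x":1.5,"y":-31.8,"z":-14.2,"spin":-50,"fingers":0.5},{"x":1.5,"y":-31.8,"z":-14.2,"spin":-50,"fingers":0.5},{"x":1.5,"y":-31.8,"z":-14.2,"spin":-50,"fingers":0.5},{"x":1.5,"y":-31.8,"z":-14.2,"spin":-50,"fingers":0.5},{"x":1.5,"y":-31.8,"z":-14.2,"spin":-50,"fingers":0.5}]' 10
python3 - <<'E'
from cell import robot
from h import *
go(robot,[.48,-.288,.16],63)
E
```

```text
time: 14.72
tool_pos: [0.4999, -0.2416, 0.3297]
tool_rot: [1.639, 1.568, 2.487]
contact_force: [0.6, -0.3, -0.2]
opening: 0.0459
t 14.72 pinch [ 0.4996 -0.2414  0.1705] jaw 48.6 tip [-0.002  0.001 -1.   ] shift cm [ 1.04 -1.61 -4.79] spin -14.4 q6 -1.44 F [ 0.6 -0.3 -0.2] open 0.0459
```

```bash
python3 -m jog '[{"x":1,"y":-0.8,"z":-2.4,"spin":-7,"fingers":0.5},{"x":1,"y":-1.6,"z":-4.8,"spin":-14.4,"fingers":0.5},{"x":1,"y":-1.6,"z":-4.8,"spin":-14.4,"fingers":0.5},{"x":1,"y":-1.6,"z":-4.8,"spin":-14.4,"fingers":0.5}]' 10
python3 - <<'E'
from cell import robot
from h import *
import cv2
go(robot,[.48,-.288,.048],63)
a=robot.read_camera('side');
cv2.imwrite('pics/i.png',cv2.resize(a['color'][310:430,280:440,::-1],(800,600),interpolation=cv2.INTER_CUBIC))
c,s=np.cos(np.radians(-27)),np.sin(np.radians(-27))
for dx,dy in[(16,6),(16,-6),(-16,-6),(-16,6)]:
    print(((proj(a,np.array([.48+(dx*c-dy*s)/1e3,-.288+(dx*s+dy*c)/1e3,.06]))-[280,310])*5+2).round())
E
```

```text
time: 15.22
tool_pos: [0.4812, -0.2863, 0.3204]
tool_rot: [1.076, 1.569, 2.168]
contact_force: [-0.5, 0.3, -0.3]
opening: 0.0459
t 15.22 pinch [ 0.481  -0.286   0.1612] jaw 62.6 tip [-0.001  0.001 -1.   ] shift cm [11.32 -0.02 -0.23] spin -0.4 q6 -1.77 F [-0.5  0.3 -0.3] open 0.0459
[340. 375.]
[334. 406.]
[240. 389.]
[247. 359.]
```

View pics/i.png

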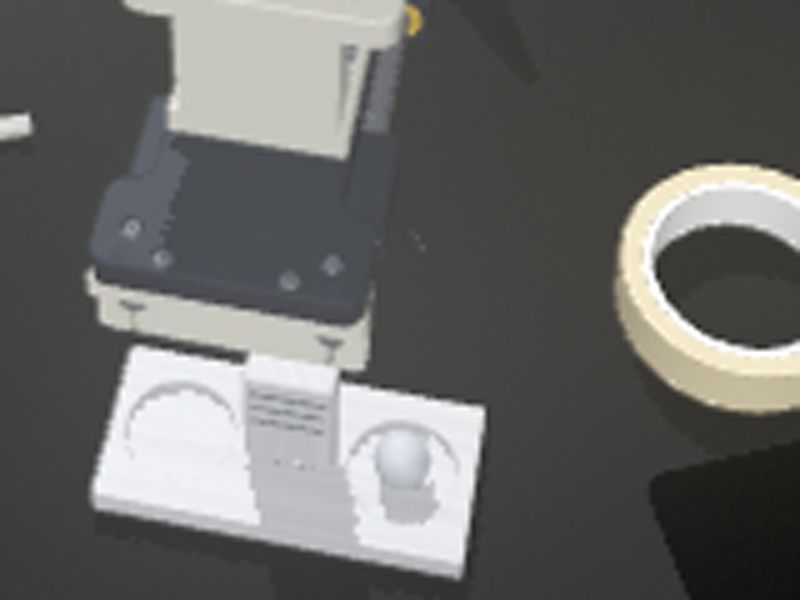

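The picture shows the gripper above the tray grip (crop 295,365), the jaws across its thickness and the ball in its pocket at (402,458). The predicted grip corners agree to within about 2 px.

```bash
python3 -m jog '[{"x":4,"y":0,"z":-0.1,"spin":-0.4,"fingers":0.5},{"x":8,"y":0,"z":-0.1,"spin":-0.4,"fingers":0.5},{"x":10.5,"y":0,"z":-0.1,"spin":-0.4,"fingers":0.5},{"x":11.3,"y":0,"z":-0.1,"spin":-0.4,"fingers":0.5},{"x":11.3,"y":0,"z":-0.1,"spin":-0.4,"fingers":0.55}]' 10
python3 -m jog '[{"x":0,"y":0,"z":0,"spin":0,"fingers":0.7},{"x":0,"y":0,"z":0,"spin":0,"fingers":0.75},{"x":0,"y":0,"z":0,"spin":0,"fingers":0.8},{"x":0,"y":0,"z":0,"spin":0,"fingers":0.85},{"x":0,"y":0,"z":0,"spin":0,"fingers":0.9}]' 10
python3 -m jog '[{"x":0,"y":0,"z":0,"spin":0,"fingers":1},{"x":0,"y":0,"z":0,"spin":0,"fingers":1},{"x":0,"y":0,"z":0,"spin":0,"fingers":1}]' 35
python3 -m jog '[{"x":-0.3,"y":0,"z":0,"spin":0,"fingers":1},{"x":-0.8,"y":0,"z":0,"spin":0,"fingers":1},{"x":-1.4,"y":0,"z":0,"spin":0,"fingers":1},{"x":-2,"y":0,"z":0,"spin":0,"fingers":1},{"x":-2.5,"y":0,"z":0,"spin":0,"fingers":1}]' 35
```

```text
time: 15.9
tool_pos: [0.4811, -0.2873, 0.2083]
tool_rot: [0.707, 1.571, 1.808]
contact_force: [-0.8, -0.6, 0.6]
opening: 0.0424
time: 16.52
tool_pos: [0.4808, -0.2875, 0.2085]
tool_rot: [-0.542, 1.57, 0.559]
contact_force: [0.8, 3.6, 2.4]
opening: 0.0123
time: 16.9
tool_pos: [0.4809, -0.2875, 0.2085]
tool_rot: [-0.562, 1.57, 0.539]
contact_force: [2.0, 5.3, 5.3]
opening: 0.0117
time: 17.52
tool_pos: [0.4807, -0.2879, 0.2337]
tool_rot: [-1.653, 1.57, -0.552]
contact_force: [0.6, -0.2, -3.1]
opening: 0.0118
```

```bash
python3 -m jog '[{"x":-0.5,"y":0,"z":0,"spin":0,"fingers":1},{"x":-1.5,"y":0,"z":0,"spin":0,"fingers":1},{"x":-3,"y":0,"z":0,"spin":0,"fingers":1},{"x":-4.5,"y":0,"z":0,"spin":0,"fingers":1},{"x":-5.5,"y":0,"z":0,"spin":0,"fingers":1}]' 35
python3 - <<'E'
from cell import robot
from h import *
go(robot,[.468,.031,.129],-1.5)
a=robot.read_camera('side');print([d for d in robot.look_for('ball_center',a)][:2], proj(a,np.array([.5165,-.306,.017+.08])))
E
```

```text
time: 18.15
tool_pos: [0.4808, -0.2879, 0.2898]
tool_rot: [-1.73, 1.569, -0.629]
contact_force: [-0.4, 0.1, -2.3]
opening: 0.0117
t 18.15 pinch [ 0.481  -0.288   0.1306] jaw 63.1 tip [ 0.001 -0.001 -1.   ] shift cm [ 0.12 15.61 27.86] spin 64.6 q6 -1.78 F [-0.4  0.1 -2.3] open 0.0117
[{'xy': [359.9, 374.6], 'conf': 0.52}] [362.31597433 377.56944492]
```

```bash
for i in 1 2 3 4; do python3 -m jog '[{"x":0,"y":0.55,"z":1,"spin":0,"fingers":1},{"x":0,"y":1.45,"z":2.6,"spin":0,"fingers":1},{"x":0,"y":2.4,"z":4.3,"spin":0,"fingers":1},{"x":0,"y":3.35,"z":6,"spin":0,"fingers":1},{"x":0,"y":3.9,"z":6.95,"spin":0,"fingers":1}]' 35 | grep -E 'pos|opening'; done
python3 - <<'E'
from cell import robot
from h import *
go(robot,[.468,.031,.129],-1.5)
a=robot.read_camera('side');print([d for d in robot.look_for('ball_center',a)][:2],[d for d in robot.look_for('tray_grip',a)][:2])
E
```

```text
tool_pos: [0.4773, -0.2064, 0.2882]
opening: 0.0119
tool_pos: [0.4739, -0.127, 0.2882]
opening: 0.0119
tool_pos: [0.4706, -0.0477, 0.2882]
opening: 0.012
tool_pos: [0.4674, 0.0315, 0.2882]
opening: 0.0117
t 20.75 pinch [0.4674 0.0316 0.129 ] jaw 63.1 tip [ 0.  0. -1.] shift cm [ 0.   -0.07 -0.02] spin 64.6 q6 -1.2 F [-0.2 -0.5 -2.8] open 0.0117
[] [{'xy': [291.2, 260.1], 'conf': 0.88}, {'xy': [377.7, 270.9], 'conf': 0.63}]
```

Now the spin, gently.

```bash
for i in 1 2 3; do python3 -m jog '[{"x":0,"y":0,"z":0,"spin":3,"fingers":1},{"x":0,"y":0,"z":0,"spin":8,"fingers":1},{"x":0,"y":0,"z":0,"spin":13.5,"fingers":1},{"x":0,"y":0,"z":0,"spin":18.5,"fingers":1},{"x":0,"y":0,"z":0,"spin":21.5,"fingers":1}]' 35 | grep -E 'pos|opening'; done
python3 -m jog '[{"x":0,"y":0,"z":0,"spin":0,"fingers":1},{"x":0,"y":0,"z":0,"spin":0,"fingers":1},{"x":0,"y":0,"z":0,"spin":0,"fingers":1}]' 35
python3 - <<'E'
from cell import robot
from h import *
import cv2
go(robot,[.468,.031,.129],-1.5)
a=robot.read_camera('side');cv2.imwrite('pics/j.png',cv2.resize(a['color'][190:340,230:430,::-1],(800,600),interpolation=cv2.INTER_CUBIC))
E
```

```text
tool_pos: [0.4676, 0.0299, 0.2882]
opening: 0.0116
tool_pos: [0.4676, 0.0299, 0.2882]
opening: 0.0119
tool_pos: [0.4676, 0.0299, 0.2882]
opening: 0.0117
time: 23.15
tool_pos: [0.4675, 0.0306, 0.2882]
tool_rot: [0.345, 1.571, 0.32]
contact_force: [0.3, 0.1, -2.5]
opening: 0.0117
t 23.15 pinch [0.4675 0.0306 0.129 ] jaw -1.4 tip [ 0.  0. -1.] shift cm [0.   0.04 0.05] spin 0.1 q6 -0.07 F [ 0.3  0.1 -2.5] open 0.0117
```

View pics/j.png

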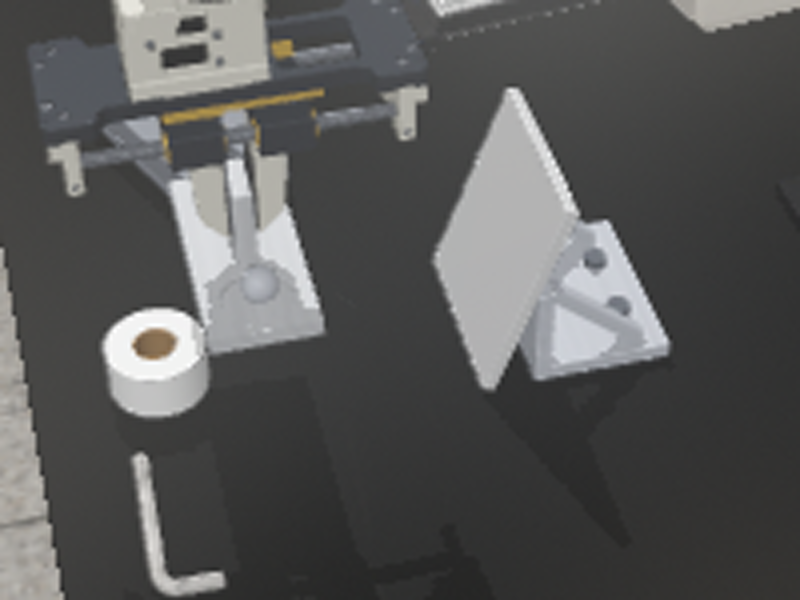

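```bash
python3 - <<'E'
from cell import robot
from h import *
a=robot.read_camera('side')
u=lambda x,y:((x+.5)/4-.5+230,(y+.5)/4-.5+190)
for n,x,y in[('botL',210,353),('botR',323,333)]: print(n,rayY(a,u(x,y),.0306-.065).round(4))
print('far end top-left',rayY(a,u(170,182),.0306+.065).round(4),'exp z .09')
s=robot.observe();print(s['time'],abs(s['qvel']).max())
robot.hand_in()
E
```

```text
botL [ 0.4365 -0.0344  0.0845]
botR [ 0.4958 -0.0344  0.0824]
far end top-left [0.4401 0.0956 0.0921] exp z .09
23.25 0.002385170136393915
the job is handed in; nothing more can be done
```

The job is handed in at about 23 s of the 64 s allowed. The panel leans against the plate with nothing holding it, and the tray is held in front of it with the ball in its pocket.

- **Panel:** I took it from the slot, stood it about 24 mm in front of the plate, tipped it back between loosely opened fingers, and let go. From the side camera it leans about 20–21°. It sits within a few mm of the plate's middle by the grasp position, and its last picture shows it unmoved.
- **Tray:** it is held still by its grip with the ball in the pocket. Its centre is about 15 cm out from the plate face and its underside about 8 cm up, by the arm's readings. The side camera read the underside as 82–85 mm, and that camera had been reading 2–6 mm high near the worktop. The tray looks level to about 2°.
- **Disagreements:**
  - The first camera estimate of the plate face (x = 0.619–0.626 m) was up to 8 mm off the touch reading (0.618 m). I used the touch reading, and the side camera (about 0.616 m) agreed with it.
  - During that touch the panel was pressed on the plate with about 12 N.
  - The ball detector found nothing in one mid-move picture, but the last picture shows the ball in its pocket.
- **Bystanders:** the rolls and the hexagon key were not touched.

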